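# Show the matching glass pane to the light

### The job

One paper pattern lies on the dark green cutting mat: take the framed green glass pane of the same width out of the wooden rack and hold it up in the air for inspection, upright, facing the light box squarely, centred on the lit window both sideways and in height, about 8 cm out from it. Finish while still holding it there, still; do not put it down or let it rest on anything. Leave the other panes in the rack and do not disturb the light box, bowl, bottle or pliers.

Things in the scene. Friction and masses are not known exactly. Their poses are not given: they have to be found in the camera images.
- pane_a: Framed green glass pane, 50 mm wide, 100 mm high, 10 mm thick, grey metal rim, loose, 100 g or so. It stands upright in one of the rack's three slots (which one varies). Origin: centre of its bottom edge (8 mm above the bench while in the rack). x along its width, y square to its glass (thickness), z up.
- pane_b: Framed green glass pane, 75 mm wide, 100 mm high, 10 mm thick, grey metal rim, loose, 125 g or so. It stands upright in one of the rack's three slots (which one varies). Origin: centre of its bottom edge (8 mm above the bench while in the rack). x along its width, y square to its glass (thickness), z up.
- pane_c: Framed green glass pane, 100 mm wide, 100 mm high, 10 mm thick, grey metal rim, loose, 150 g or so. It stands upright in one of the rack's three slots (which one varies). Origin: centre of its bottom edge (8 mm above the bench while in the rack). x along its width, y square to its glass (thickness), z up.
- pattern_a: White paper pattern lying flat and stuck down, 50 mm wide (its y) by 100 mm long (its x), 2 mm thick, with a small green dab; the pattern for the 50 mm wide pane. One pattern lies on the mat, the other two in the cardboard tray. Origin: centre of its underside.
- pattern_b: White paper pattern lying flat and stuck down, 75 mm wide (its y) by 100 mm long (its x), 2 mm thick, with a small green dab; the pattern for the 75 mm wide pane. One pattern lies on the mat, the other two in the cardboard tray. Origin: centre of its underside.
- pattern_c: White paper pattern lying flat and stuck down, 100 mm wide (its y) by 100 mm long (its x), 2 mm thick, with a small green dab; the pattern for the 100 mm wide pane. One pattern lies on the mat, the other two in the cardboard tray. Origin: centre of its underside.
- mat: Dark green cutting mat, fixed, 130 x 130 mm, 3 mm thick; exactly one pattern lies on its middle. Origin: centre of its underside.
- tray: Shallow open cardboard tray, fixed, 130 x 250 mm, 14 mm high, holding the two patterns that are not wanted now. Origin: centre of its underside.
- rack: Wooden rack, fixed, 130 mm (x) by 240 mm (y), 33 mm high, with three open slots along its x, 13 mm wide and 25 mm deep, at y = -75, 0 and +75 mm; a pane stands in each and rises 75 mm above the rack's top. Origin: centre of its underside.
- light_stand: Inspection light box on its stand. Foot 110 x 150 mm, 12 mm high, fixed; a steel post up to 262 mm high, 50 mm behind the window, carries the black 150 x 150 mm, 27 mm deep head, clamped stiffly at a height that varies. Origin: on the bench straight below the window; its -x is the way the window looks.
- window (a point): Centre of the light box's lit white square window (124 x 124 mm), 150 to 220 mm above the bench, on its front face. z up, y along the face, and -x points straight out of the window towards where the pane is to be held.
- bowl: Small blue-green ceramic bowl, loose, 90 mm across, 50 mm high. Origin: centre of its underside.
- flux_bottle: White plastic bottle with red cap, loose, 54 mm across, 150 mm high. Origin: centre of its underside.
- pliers: Pliers with red handles lying on the bench along their x, loose, about 170 mm long, 14 mm thick. Origin: on the bench about the middle of their length.
There are look-alikes about, which are no part of the job. Leave any yellow look-alike of the pane_c alone. Leave any pink look-alike of the pane_b alone.

How it is judged:
By the outcome, as a careful person would: the job done as asked, in the order asked, and still so for the second after the job is handed in, while the arm keeps its last pose, push and grip.
It also fails if it takes over 35 s, if anything falls off the work surface, if the arm or the gripper's body presses on something with over 40 N, if the wrist force passes 120 N, or if a joint passes its speed limit or range.

### The arm

A 7-joint arm with a two-finger parallel gripper is mounted at the origin on the work surface. World frame = base frame: x ahead of the robot, y to its left, z up, the work surface at z = 0. Lengths are in m, angles in degrees, forces in N, time in s.
With the tool pointing down it reaches from about 0.425 to 0.875 m from the base axis. Payload 4.7 kg.
Tool frame: the origin (TCP) lies on the centre line of the jaws, within the pads' length; the fingertips stand 17 mm ahead of it and the grasp point (between the pads) lies 2 mm behind it; z points along the fingers, y is the line along which they close (so a half turn about z gives the same grasp; the last joint's range is limited). The gripper opens to 87 mm and grips with 3 to 60 N. Pads are 19 mm wide; open, the fingers measure 117 mm over their backs; the gripper's body (75 mm by 190 mm) begins 51 mm behind the grasp point.
Start: joints at [70.308, 18.392, -4.016, 83.108, 1.295, 78.541, -3.26], TCP at [0.228, -0.609, 0.24] pointing down, gripper open.
Joint ranges: [-163.93, 163.93], [-17.29, 119.83], [-79.2, 71.16], [3.27, 140.29], [-89.18, 269.18], [5.43, 117.66], [-154.24, 154.24]. Speed limits (degrees/s): [147.25, 147.25, 180, 180, 180, 180, 180].

### API

Orientations are given as [roll, pitch, yaw] about the fixed x, y, z axes, in that order (R = Rz(yaw) Ry(pitch) Rx(roll)).
In Python, from cell import env, read_camera gives the robot as it stands.
- The arm moves only by the shell command python3 -m jog 'ROWS' [FORCE]. ROWS is JSON, a list of rows, each a list of 5 numbers: the opening, from 0 (shut) to 1 (fully open), then the shift along the tool's x, y, z each as a share of 0.02 m, from -1 to 1, then the turn about the tool's z as a share of 45 degrees, from -1 to 1. In form: [[gripper, x, y, z, yaw], ...]. A call has 1 to 12 rows; each row shifts and turns the commanded pose from where the row before left it, along the tool's axes as they then stand; what a row does not reach is not made up. A row lasts 1/12 s, in which the tool goes at most 41.7 mm and 7.16 degrees, less where a joint would pass 70% of its speed; a pose out of reach is approached as far as the arm can. A call with a number of a shift or a turn outside -1 to 1 is refused whole. A call with a gripper value outside its range is refused whole. The fingers move at their own pace and stop on an object; FORCE is the grip in N (left out, the last holds). Time passes only in rows, so rows that do not move let the fingers close. It gives the time, the measured TCP pose, the force, the opening and the grip force at its end, in the units of the state.
- env.get_obs(): the state, without advancing time (a new reading comes with each control period).
- read_camera(name): name is "side" or "top"; returns a dict with "color" (420x560x3 uint8, red, green, blue), "range_z" (420x560 float32, m along the optical axis (not along the pixel's ray), 0 where there is no reading), "mtx" (3x3 intrinsics, pixels), "world_from_camera" (4x4, takes a point from camera to world coordinates). Camera axes: x right, y down, z forward; pixel columns grow to the right and rows downward; lengths in m; the calibration is good to about 2 mm. A picture is of the moment at which its call begins.
- env.sign_off(): hands the job in; it is judged then, once.
The state is a dict: "time_s": time; "qpos": joint angles; "joint_velocities": joint speeds; "effort": joint torques, N m; "tool_pos": TCP position; "tool_rot": TCP orientation; "force": force on the tool from outside, world axes, zero at the start; "wrist_torque": the same for the moment, N m; "grip_width": finger opening in m; "grasp_force": force on a finger pad.
Only numpy, scipy, OpenCV 4.12 (cv2) and the standard library are available. Lean on these libraries where they do the work, as an engineer would, in place of code of your own. Each camera call takes 0.05 s, during which the arm holds its last target. There are 200 camera calls.

## Working session

There is one attempt and no reset: what is moved stays moved. The work goes in short steps, Python scripts to look and compute and a shell command to move; the robot and the scene stay as the last step left them, time stands still between calls to the robot, and variables do not carry over. Pictures are saved under pics/ and viewed, at most 10 in all, crops included, and the job is handed in when it is done.

```bash
mkdir -p pics
cat > h.py <<'E'
import numpy as np,cv2
from cell import env,read_camera
def snap(n,out):
    c=read_camera(n); cv2.imwrite(f'pics/{out}.png',c['color'][:,:,::-1]); np.savez(f'{out}.npz',**c); return c
def world(c):
    h,w=c['range_z'].shape; u,v=np.meshgrid(np.arange(w),np.arange(h)); z=c['range_z']; K=c['mtx']
    P=np.stack([(u-K[0,2])/K[0,0]*z,(v-K[1,2])/K[1,1]*z,z],-1); T=c['world_from_camera']
    return P@T[:3,:3].T+T[:3,3]
E
python3 - <<'E'
from h import *
for n in('side','top'):
    c=snap(n,n+'0'); print(n,c['mtx'].tolist(),c['world_from_camera'].round(3).tolist())
o=env.get_obs(); print(o['tool_pos'],o['tool_rot'],o['grip_width'])
E
```

```text
side [[383.40891102954015, 0.0, 284.52433874229956], [0.0, 383.40891102954015, 211.07648218232865], [0.0, 0.0, 1.0]] [[-0.684, -0.467, 0.56, -0.033], [-0.729, 0.418, -0.542, 0.575], [0.019, -0.779, -0.627, 0.77], [0.0, 0.0, 0.0, 1.0]]
top [[411.84637413233844, 0.0, 282.46205131055825], [0.0, 411.84637413233844, 209.753052437236], [0.0, 0.0, 1.0]] [[0.009, -0.994, 0.107, 0.456], [-1.0, -0.01, -0.004, 0.007], [0.005, -0.107, -0.994, 1.204], [0.0, 0.0, 0.0, 1.0]]
[ 0.22742092 -0.60841069  0.23855734] [-1.79899852e+02  7.19899374e-03  2.05016529e+01] 0.08666724524085045
```

View pics/side0.png

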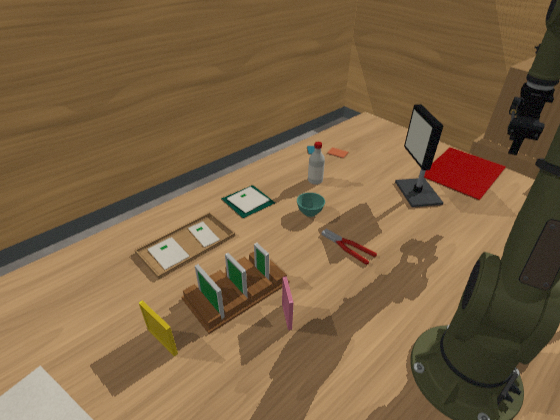

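View pics/top0.png

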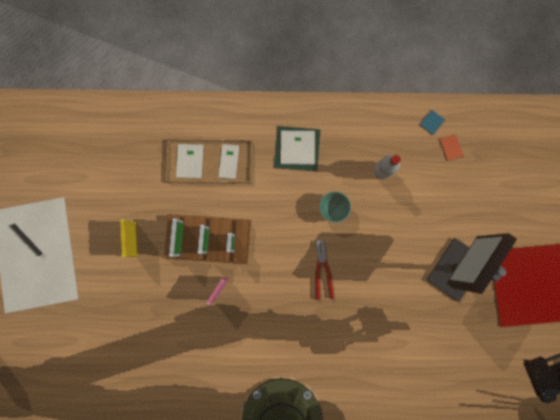

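The side view shows the rack at about (235,285) with panes of decreasing width left to right, the mat at (247,200) and the light box at (422,140). In the top view the mat pattern is at (298,148), the tray patterns at (190,160) and (229,161), the rack panes at (178,238), (204,239) and (231,242), and the light head at (482,263).

Run:
```python
from h import *
t=dict(np.load('top0.npz'));s=dict(np.load('side0.npz'));Wt=world(t);Ws=world(s)
def rect(W,c,box,name,cond):
    m=np.zeros(W.shape[:2],bool);x0,y0,x1,y1=box;m[y0:y1,x0:x1]=1
    m&=cond(c['color'].astype(int),W); P=W[m]
    r=cv2.minAreaRect(P[:,:2].astype(np.float32)); print(name,m.sum(),np.round(r[0],4),np.round(r[1],4),round(r[2],1),'z',P[:,2].min().round(3),np.median(P[:,2]).round(3),P[:,2].max().round(3))
    return P
white=lambda c,W:(c.min(-1)>150)&(W[...,2]<.04)
rect(Wt,t,(275,126,321,172),'matpat',white)
rect(Wt,t,(170,140,207,182),'trayL',white)
rect(Wt,t,(212,140,247,182),'trayR',white)
hi=lambda a:(lambda c,W:W[...,2]>a)
for b,n in(((160,205,189,262),'p1'),((189,205,217,262),'p2'),((217,205,245,262),'p3')):
    rect(Wt,t,b,n+' top',hi(.098))
rect(Wt,t,(155,205,260,270),'rack',lambda c,W:(W[...,2]>.02)&(W[...,2]<.04))
rect(Wt,t,(190,270,240,310),'pink',hi(.04)); rect(Wt,t,(115,210,142,262),'yellow',hi(.04))
rect(Wt,t,(310,230,340,305),'pliers',hi(.007));rect(Wt,t,(315,185,355,228),'bowl',hi(.03))
rect(Wt,t,(370,145,405,185),'bottle',hi(.03))
for b,n in(((183,255,224,325),'p1'),((224,248,249,300),'p2'),((250,240,275,282),'p3')):
    rect(Ws,s,b,n+' side',hi(.045))
# window plane, side
m=np.zeros(Ws.shape[:2],bool);m[100:175,400:442]=1
cc=s['color'].astype(int)
m&=(cc.min(-1)>130)&(Ws[...,2]>.08)
m=cv2.erode(m.astype(np.uint8),np.ones((3,3)))>0
P=Ws[m];c0=P.mean(0);n=np.linalg.svd(P-c0)[2];print('win',len(P),c0,'normal',n[2]);
m2=np.zeros(Ws.shape[:2],bool);m2[100:175,400:442]=1;m2&=(abs((Ws-c0)@n[2])<.006)&(Ws[...,2]>.06)
ys=np.array([-n[2][1],n[2][0],0]);ys/=np.linalg.norm(ys)
for k,mm in(('lit',m),('head',m2)):
    Q=Ws[mm]-c0;a=Q@ys;print(k,mm.sum(),'along',np.percentile(a,[0,1,99,100]).round(4),'z',(np.percentile(Ws[mm][:,2],[0,1,99,100])).round(4))
print('ys',ys)
rect(Wt,t,(440,225,520,300),'headtop',hi(.15))
v,u=np.nonzero(m);print(u.min(),u.max(),v.min(),v.max())
big=cv2.resize(s['color'][90:220,380:460,::-1],None,fx=4,fy=4,interpolation=cv2.INTER_CUBIC);b2=cv2.resize(s['color'][235:330,175:300,::-1],None,fx=3.5,fy=3.5,interpolation=cv2.INTER_CUBIC)
o=np.zeros((520,320+b2.shape[1],3),np.uint8);o[:,:320]=big;o[:b2.shape[0],320:]=b2;cv2.imwrite('pics/crop1.png',o)
```

```text
matpat 868 [ 0.774  -0.0411] [0.0925 0.0929] 89.8 z -0.001 0.007 0.014
trayL 635 [0.7298 0.2792] [0.0687 0.092 ] 88.6 z -0.0 0.007 0.015
trayR 376 [0.7286 0.1635] [0.043  0.0909] 84.1 z 0.001 0.007 0.014
p1 top 166 [0.5029 0.1551] [0.0985 0.2954] 1.0 z 0.098 0.108 1.204
p2 top 121 [0.4942 0.1156] [0.2194 0.0724] 89.1 z 0.098 0.108 1.204
p3 top 82 [0.4838 0.0775] [0.1444 0.0481] 87.2 z 0.102 0.108 1.204
rack 2542 [0.4998 0.2195] [0.2317 0.1199] 86.6 z 0.02 0.033 0.04
pink 146 [0.4042 0.1123] [0.0365 0.2328] 35.1 z 0.04 0.1 1.204
yellow 403 [0.455  0.2324] [0.4413 0.0966] 78.0 z 0.04 0.081 1.204
pliers 545 [ 0.4137 -0.1068] [0.1784 0.1637] 26.9 z 0.007 0.013 1.204
bowl 310 [ 0.5293 -0.1   ] [0.0876 0.2432] 54.2 z 0.03 0.047 1.204
bottle 438 [ 0.5977 -0.1425] [0.0536 0.4075] 36.0 z 0.031 0.102 1.204
p1 side 513 [0.2492 0.4163] [0.046 0.647] 64.7 z 0.045 0.087 0.77
p2 side 410 [0.2396 0.3811] [0.0433 0.6687] 58.3 z 0.045 0.084 0.77
p3 side 306 [0.2304 0.3491] [0.0343 0.6944] 52.2 z 0.045 0.083 0.77
win 0 [nan nan nan] normal [0. 0. 1.]<stdin>:26: RuntimeWarning: Mean of empty slice.
  ret = um.true_divide(
<stdin>:28: RuntimeWarning: invalid value encountered in divide
Traceback (most recent call last):
IndexError: index -1 is out of bounds for axis 0 with size 0
```

The mat pattern measures about 100 × 100 mm, and the tray holds the 75 and 50 mm ones, so pane_c is wanted. I'll drop the missing ranges and finish the measurement.

```bash
cat >> h.py <<'E'
def sel(W,c,box,lo,hi):
    m=np.zeros(W.shape[:2],bool);x0,y0,x1,y1=box;m[y0:y1,x0:x1]=1
    return m&(c['range_z']>0)&(W[...,2]>lo)&(W[...,2]<hi)
def rect(W,c,box,name,lo,hi=1.):
    P=W[sel(W,c,box,lo,hi)]
    r=cv2.minAreaRect(P[:,:2].astype(np.float32)); print(name,len(P),np.round(r[0],4),np.round(r[1],4),round(r[2],1),'z',P[:,2].min().round(3),np.median(P[:,2]).round(3),P[:,2].max().round(3)); return P
E
python3 - <<'E'
from h import *
t=dict(np.load('top0.npz'));s=dict(np.load('side0.npz'));Wt=world(t);Ws=world(s)
for b,n in(((160,205,189,262),'p1'),((189,205,217,262),'p2'),((217,205,245,262),'p3')): rect(Wt,t,b,n+' top',.1,.13)
rect(Wt,t,(155,205,260,270),'rack',.02,.04)
rect(Wt,t,(190,270,240,310),'pink',.04,.3); rect(Wt,t,(115,210,142,262),'yellow',.04,.3)
rect(Wt,t,(310,230,340,305),'pliers',.007,.1);rect(Wt,t,(315,185,355,228),'bowl',.03,.1);rect(Wt,t,(370,145,405,185),'bottle',.03,.3)
for b,n in(((183,255,224,325),'p1'),((224,248,249,300),'p2'),((250,240,275,282),'p3')): rect(Ws,s,b,n+' side',.05,.13)
rect(Wt,t,(430,225,520,300),'headtop',.15,.4)
m=sel(Ws,s,(400,100,443,175),.1,.4);P=Ws[m]
rng=np.random.default_rng(0);best=0
for _ in range(300):
    a,b,c=P[rng.choice(len(P),3)];n=np.cross(b-a,c-a);n/=np.linalg.norm(n)+1e-12;k=abs((P-a)@n)<.004
    if k.sum()>best:best=k.sum();K=k
Q=P[K];c0=Q.mean(0);n=np.linalg.svd(Q-c0)[2][2];n*=-np.sign(n[0]);print('plane',len(P),best,c0,n,'yaw of normal',np.degrees(np.arctan2(n[1],n[0])))
ys=np.array([-n[1],n[0],0]);ys/=np.linalg.norm(ys)
a=(Q-c0)@ys;print('along',np.percentile(a,[0,1,99,100]).round(4),'z',np.percentile(Q[:,2],[0,1,99,100]).round(4),'ys',ys)
big=cv2.resize(s['color'][90:220,380:460,::-1],None,fx=4,fy=4,interpolation=cv2.INTER_CUBIC);b2=cv2.resize(s['color'][235:330,175:300,::-1],None,fx=3.5,fy=3.5,interpolation=cv2.INTER_CUBIC)
o=np.zeros((520,320+b2.shape[1],3),np.uint8);o[:,:320]=big;o[:b2.shape[0],320:]=b2;cv2.imwrite('pics/crop1.png',o)
E
```

```text
p1 top 159 [0.5004 0.2941] [0.0117 0.0991] 86.5 z 0.102 0.108 0.114
p2 top 115 [0.4959 0.2193] [0.0107 0.0728] 86.6 z 0.101 0.108 0.114
p3 top 76 [0.4871 0.1447] [0.0103 0.0482] 86.3 z 0.102 0.108 0.113
rack 2542 [0.4998 0.2195] [0.2317 0.1199] 86.6 z 0.02 0.033 0.04
pink 141 [0.3575 0.1787] [0.0099 0.075 ] 57.8 z 0.04 0.1 0.104
yellow 402 [0.4964 0.4292] [0.1001 0.0125] 6.9 z 0.04 0.081 0.105
pliers 535 [ 0.4275 -0.1194] [0.1914 0.0685] 5.3 z 0.007 0.013 0.021
bowl 306 [ 0.5929 -0.1461] [0.0855 0.0858] 89.3 z 0.03 0.047 0.056
bottle 433 [ 0.7036 -0.2887] [0.0536 0.0455] 38.1 z 0.031 0.102 0.155
p1 side 472 [0.4994 0.2978] [0.0107 0.102 ] 86.7 z 0.05 0.088 0.111
p2 side 379 [0.4957 0.2236] [0.0107 0.0775] 88.2 z 0.05 0.085 0.111
p3 side 280 [0.4878 0.1491] [0.0117 0.0527] 86.0 z 0.051 0.084 0.11
headtop 2452 [ 0.4317 -0.4797] [0.0663 0.1492] 55.7 z 0.15 0.261 0.298
plane 1647 1647 [ 0.43224323 -0.44335525  0.22930804] [-0.51191099 -0.85838659 -0.03346052] yaw of normal -120.81033497827052
along [-0.059  -0.057   0.0898  0.0958] z [0.1419 0.1465 0.2936 0.2946] ys [ 0.85886752 -0.5121978   0.        ]
```

View pics/crop1.png

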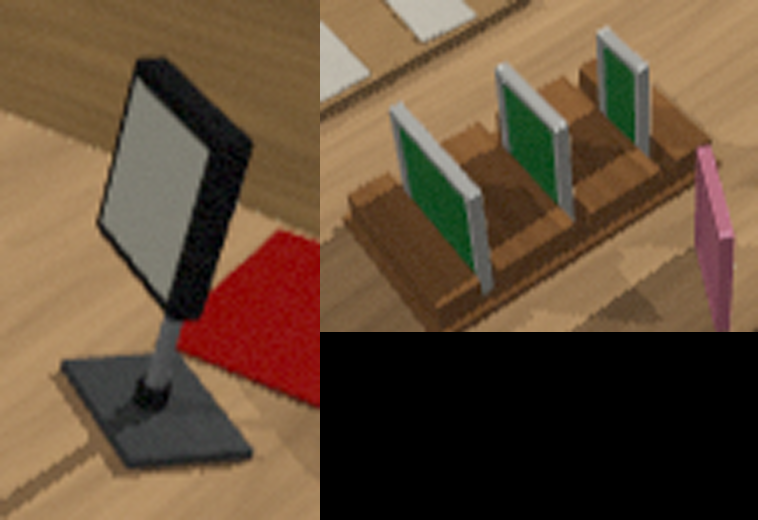

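The crop shows the front face of the light box (lit grey square, corners near (138,75), (210,150), (167,300) and (98,222) in the crop) and the three panes upright in the rack, with pane_c the nearest and largest. Next I'll refine the window pose using lit pixels only, from both cameras.

Run:
```python
from h import *
for f,box in(('side0',(400,100,443,175)),('top0',(440,225,520,300))):
    s=dict(np.load(f+'.npz'));W=world(s);m=sel(W,s,box,.1,.4)
    v=s['color'].astype(int); br=v.min(-1)
    th,_=cv2.threshold(br[m].astype(np.uint8),0,255,cv2.THRESH_OTSU); m&=(br>th)&((v.max(-1)-br)<40)
    k,l,st,_=cv2.connectedComponentsWithStats(m.astype(np.uint8)); m=l==1+st[1:,4].argmax()
    core=cv2.erode(m.astype(np.uint8),np.ones((3,3)))>0
    P=W[core];c0=P.mean(0);n=np.linalg.svd(P-c0)[2][2];n*=np.sign(n[1]);d=(P-c0)@n
    yaw=np.arctan2(n[1],n[0]);ys=np.array([-np.sin(yaw),np.cos(yaw),0])
    Q=W[m];Q=Q[abs((Q-c0)@n)<.008];a=(Q-c0)@ys
    lo,hi=np.percentile(a,[.7,99.3]);zl,zh=np.percentile(Q[:,2],[.7,99.3]);cen=c0+ys*(lo+hi)/2;cen[2]+=(zl+zh)/2-c0[2]
    print(f,th,m.sum(),'n',n.round(3),'yaw',np.degrees(yaw),'rms',d.std(),'c',cen.round(4),'span',hi-lo,zh-zl,(zl,zh))
```

```text
side0 64.0 834 n [ 0.567  0.824 -0.001] yaw 55.46843558763328 rms 0.0010605143766088247 c [ 0.4534 -0.4523  0.219 ] span 0.12749734534363222 0.12247112300349164 (np.float64(0.15778848700502532), np.float64(0.28025961000851696))
top0 56.0 1154 n [ 0.568  0.823 -0.001] yaw 55.411773051218965 rms 0.0006869042649111761 c [ 0.4497 -0.4541  0.216 ] span 0.12340379781259571 0.13169594778803712 (np.float64(0.15016078539424582), np.float64(0.28185673318228294))
```

Window centre is about (0.4515, −0.4535, 0.2185) with its normal at yaw 55.4°. Pane_c is at (0.500, 0.2955), yaw −3.5°. I'll go up and turn first.

```bash
cat > to.py <<'E'
import sys
from h import *
from scipy.spatial.transform import Rotation as R
o=env.get_obs(); tx=np.array(eval(sys.argv[1])); r=R.from_euler('xyz',o['tool_rot'],degrees=True)
d=r.inv().apply(tx-o['tool_pos']); print('t',round(o['time_s'],2),'pos',o['tool_pos'].round(4),'rpy',o['tool_rot'].round(2),'shares of 20mm',(d/.02).round(2),'F',o['force'].round(1),'w',round(o['grip_width'],4))
E
python3 -m jog '[[0.6,0,0,-0.5,0.133],[0.6,0,0,-1,0.133],[0.6,0,0,-1,0.133],[0.6,0,0,-1,0.133],[0.6,0,0,-1,0],[0.6,0,0,-1,0],[0.6,0,0,-0.5,0],[0.6,0,0,0,0],[0.6,0,0,0,0]]'; python3 to.py '[0.5,0.2955,0.2]'
```

```text
time_s: 0.85
tool_pos: [0.2276, -0.6089, 0.359]
tool_rot: [-180.0, 0.0, -3.4]
force: [0.2, 0.2, -1.2]
grip_width: 0.0527
grasp_force: 0.0
t 0.85 pos [ 0.2276 -0.6089  0.359 ] rpy [-1.7999e+02  1.0000e-02 -3.4300e+00] shares of 20mm [ 10.89 -45.95   7.96] F [ 0.2  0.2 -1.2] w 0.0527
```

```bash
python3 -m jog '[[0.6,0.5,-0.5,0,0],[0.6,0.9,-1,0,0],[0.6,0.9,-1,0,0],[0.6,0.9,-1,0,0],[0.6,0.9,-1,0,0],[0.6,0.9,-1,0,0],[0.6,0.9,-1,0,0],[0.6,0.9,-1,0,0],[0.6,0.9,-1,0,0],[0.6,0.9,-1,0,0],[0.6,0.9,-1,0,0],[0.6,0.9,-1,0,0]]'
python3 -m jog '[[0.6,0.5,-1,0,0],[0.6,0,-1,0,0],[0.6,0,-1,0,0],[0.6,0,-1,0,0],[0.6,0,-1,0,0],[0.6,0,-1,0,0],[0.6,0,-1,0,0],[0.6,0,-1,0,0],[0.6,0,-1,0,0],[0.6,0,-1,0,0],[0.6,0,-1,0,0],[0.6,0,-1,0,0]]'
python3 -m jog '[[0.6,0,-1,0.2,0],[0.6,0,-1,0.2,0],[0.6,0,-1,0.2,0],[0.6,0,-1,0.2,0],[0.6,0,-1,0.2,0],[0.6,0,-1,0.2,0],[0.6,0,-1,0.2,0],[0.6,0,-1,0.2,0],[0.6,0,-1,0.2,0],[0.6,0,-1,0.2,0],[0.6,0,-1,0.2,0],[0.6,0,-1,0.2,0]]'
python3 to.py '[0.5,0.2955,0.2]'
```

```text
time_s: 1.85
tool_pos: [0.45, -0.3891, 0.3578]
tool_rot: [-179.9, 0.1, -3.4]
force: [0.4, 0.4, -0.9]
grip_width: 0.0521
grasp_force: 0.0
time_s: 2.85
tool_pos: [0.4727, -0.1504, 0.3578]
tool_rot: [-180.0, 0.2, -3.4]
force: [0.3, -0.2, -0.6]
grip_width: 0.0524
grasp_force: 0.0
time_s: 3.85
tool_pos: [0.4864, 0.0887, 0.3097]
tool_rot: [180.0, 0.2, -3.4]
force: [0.5, 0.2, 0.6]
grip_width: 0.0523
grasp_force: 0.0
t 3.85 pos [0.4864 0.0887 0.3097] rpy [ 1.7996e+02  1.5000e-01 -3.3800e+00] shares of 20mm [  0.08 -10.37   5.48] F [0.5 0.2 0.6] w 0.0523
```

```bash
python3 -m jog '[[0.6,0,-1,0.3,0],[0.6,0,-1,0.3,0],[0.6,0,-1,0.3,0],[0.6,0,-1,0.3,0],[0.6,0,-1,0.3,0],[0.6,0,-1,0.3,0],[0.6,0,-1,0.3,0],[0.6,0,-1,0.3,0],[0.6,0,-0.9,0.3,0],[0.6,0,-0.5,0.3,0],[0.6,0,0,0,0],[0.6,0,0,0,0]]'
python3 to.py '[0.5,0.2955,0.091]'
python3 - <<'E'
from h import *
t=snap('top','top1');W=world(t);snap('side','side1')
s=dict(np.load('side1.npz'));
cv2.imwrite('pics/crop2.png',cv2.resize(np.hstack([s['color'][170:340,120:300],t['color'][170:340,120:300]])[:,:,::-1],None,fx=2.2,fy=2.2))
E
```

```text
time_s: 4.85
tool_pos: [0.498, 0.2744, 0.2503]
tool_rot: [179.9, 0.1, -3.3]
force: [-0.3, 0.3, 0.2]
grip_width: 0.0522
grasp_force: 0.0
t 4.85 pos [0.498  0.2744 0.2503] rpy [ 1.7991e+02  1.3000e-01 -3.3500e+00] shares of 20mm [ 0.06 -1.07  7.96] F [-0.3  0.3  0.2] w 0.0522
```

View pics/crop2.png

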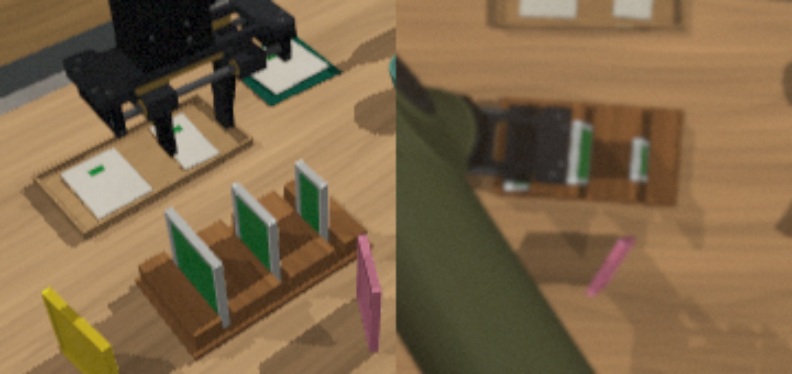

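The gripper is square over the rack, with its fingers straddling pane_c in thickness. I'll descend.

```bash
python3 -m jog '[[0.6,0.06,-0.6,0.4,0],[0.6,0,-0.47,0.8,0],[0.6,0,0,1,0],[0.6,0,0,1,0],[0.6,0,0,1,0],[0.6,0,0,1,0],[0.6,0,0,1,0],[0.6,0,0,1,0],[0.6,0,0,0.6,0],[0.6,0,0,0.1,0],[0.6,0,0,0,0],[0.6,0,0,0,0]]'
python3 to.py '[0.5,0.296,0.091]'
```

```text
time_s: 5.95
tool_pos: [0.5024, 0.2958, 0.0947]
tool_rot: [-180.0, -0.1, -3.5]
force: [0.8, 0.4, 0.1]
grip_width: 0.0525
grasp_force: 0.0
t 5.95 pos [0.5024 0.2958 0.0947] rpy [-1.7996e+02 -9.0000e-02 -3.4800e+00] shares of 20mm [-0.12 -0.    0.18] F [0.8 0.4 0.1] w 0.0525
```

```bash
python3 -m jog '[[0.6,-0.12,0,0.18,0],[0.6,0,0,0,0],[0,0,0,0,0],[0,0,0,0,0],[0,0,0,0,0],[0,0,0,0,0],[0,0,0,0,0],[0,0,0,0,0],[0,0,0,0,0]]' 30; python3 to.py '[0.5,0.296,0.2515]'
```

```text
time_s: 6.7
tool_pos: [0.4992, 0.2959, 0.0899]
tool_rot: [180.0, 0.0, -3.4]
force: [-0.6, -0.5, -0.3]
grip_width: 0.0134
grasp_force: 0.0
t 6.7 pos [0.4992 0.2959 0.0899] rpy [180.     0.    -3.44] shares of 20mm [ 0.04 -0.01 -8.08] F [-0.6 -0.5 -0.3] w 0.0134
```

```bash
python3 -m jog '[[0,0,0,0,0],[0,0,0,0,0],[0,0,0,0,0],[0,0,0,0,0]]' 30; python3 -m jog '[[0,0,0,-0.2,0],[0,0,0,-0.4,0],[0,0,0,-0.6,0],[0,0,0,-0.8,0],[0,0,0,-1,0],[0,0,0,-1,0],[0,0,0,-1,0],[0,0,0,-1,0],[0,0,0,-1,0],[0,0,0,-1,0],[0,0,0,-0.8,0],[0,0,0,-0.3,0]]'; python3 to.py '[0.497,-0.387,0.2715]'
```

```text
time_s: 7.03
tool_pos: [0.4992, 0.2958, 0.0898]
tool_rot: [180.0, 0.0, -3.4]
force: [0.6, -0.4, -0.3]
grip_width: 0.0102
grasp_force: 30.0
time_s: 8.03
tool_pos: [0.4999, 0.297, 0.2759]
tool_rot: [-179.9, -0.3, -3.4]
force: [0.9, 0.8, -1.5]
grip_width: 0.0098
grasp_force: 30.0
t 8.03 pos [0.4999 0.297  0.2759] rpy [-179.86   -0.27   -3.42] shares of 20mm [ 1.89 34.15  0.15] F [ 0.9  0.8 -1.5] w 0.0098
```

```bash
python3 -m jog '[[0,0,0.2,0,0],[0,0,0.4,0,0],[0,0.06,0.6,0,0],[0,0.06,0.8,0,0],[0,0.06,0.9,0,0],[0,0.06,0.9,0,0],[0,0.06,0.9,0,0],[0,0.06,0.9,0,0],[0,0.06,0.9,0,0],[0,0.06,0.9,0,0],[0,0.06,0.9,0,0],[0,0.06,0.9,0,0]]'
python3 -m jog '[[0,0.06,0.9,0,0],[0,0.06,0.9,0,0],[0,0.06,0.9,0,0],[0,0.06,0.9,0,0],[0,0.06,0.9,0,0],[0,0.06,0.9,0,0],[0,0.06,0.9,0,0],[0,0.06,0.9,0,0],[0,0.06,0.9,0,0],[0,0.06,0.9,0,0],[0,0.06,0.9,0,0],[0,0.06,0.9,0,0]]'
python3 -m jog '[[0,0.06,0.9,0,0],[0,0.06,0.9,0,0],[0,0.06,0.8,0,0],[0,0.06,0.6,0,0],[0,0,0.4,0,0.04],[0,0,0.2,0,0.08],[0,0,0,0,0.11],[0,0,0,0,0.11],[0,0,0,0,0.11],[0,0,0,0,0.11],[0,0,0,0,0.08],[0,0,0,0,0.05]]'
python3 -m jog '[[0,0,0,0,0],[0,0,0,0,0],[0,0,0,0,0]]'
python3 to.py '[0.497,-0.387,0.2715]'
```

```text
time_s: 9.03
tool_pos: [0.499, 0.1094, 0.2704]
tool_rot: [179.9, 0.1, -3.5]
force: [-0.7, -0.0, -2.4]
grip_width: 0.0094
grasp_force: 30.0
time_s: 10.03
tool_pos: [0.5, -0.1065, 0.2704]
tool_rot: [-180.0, 0.2, -3.5]
force: [0.4, 0.8, -2.4]
grip_width: 0.0094
grasp_force: 30.0
time_s: 11.03
tool_pos: [0.5012, -0.1806, 0.2713]
tool_rot: [180.0, 0.1, -34.7]
force: [-0.8, -0.1, -1.3]
grip_width: 0.0101
grasp_force: 30.0
time_s: 11.28
tool_pos: [0.5014, -0.1809, 0.2716]
tool_rot: [180.0, 0.0, -34.4]
force: [-0.6, -0.7, -1.7]
grip_width: 0.0098
grasp_force: 30.0
t 11.28 pos [ 0.5014 -0.1809  0.2716] rpy [ 1.7999e+02  4.0000e-02 -3.4440e+01] shares of 20mm [5.65 8.63 0.  ] F [-0.6 -0.7 -1.7] w 0.0098
```

```bash
python3 -m jog '[[0,0.3,0.3,0,0],[0,0.6,0.7,0,0],[0,0.7,0.8,0,0],[0,0.7,0.8,0,0],[0,0.7,0.8,0,0],[0,0.7,0.8,0,0],[0,0.7,0.8,0,0],[0,0.6,0.8,0,0],[0,0.4,0.5,0,0],[0,0.15,0.3,0,0],[0,0,0,0,0],[0,0,0,0,0]]'
python3 -m jog '[[0,0,0,0,0],[0,0,0,0,0],[0,0,0,0,0]]'
python3 to.py '[0.497,-0.387,0.2715]'
python3 - <<'E'
from h import *
snap('side','side2')
t=snap('top','top2')
s=dict(np.load('side2.npz'));
cv2.imwrite('pics/crop3.png',cv2.resize(np.hstack([s['color'][60:230,300:480],t['color'][180:350,370:550]])[:,:,::-1],None,fx=2.2,fy=2.2))
E
```

```text
time_s: 12.28
tool_pos: [0.5185, -0.3521, 0.2718]
tool_rot: [-180.0, 0.0, -34.5]
force: [0.3, 1.0, -1.3]
grip_width: 0.0101
grasp_force: 30.0
time_s: 12.53
tool_pos: [0.5188, -0.3516, 0.2723]
tool_rot: [-180.0, -0.0, -34.4]
force: [0.2, -0.7, -1.5]
grip_width: 0.0098
grasp_force: 30.0
t 12.53 pos [ 0.5188 -0.3516  0.2723] rpy [-1.7999e+02 -2.0000e-02 -3.4390e+01] shares of 20mm [0.1  2.08 0.04] F [ 0.2 -0.7 -1.5] w 0.0098
```

View pics/crop3.png

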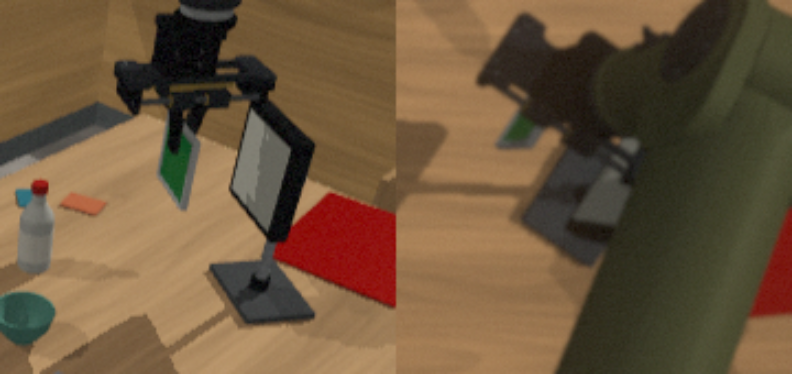

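The pane hangs upright in the jaws, in the side image at about columns 372–391 and rows 113–155, parallel to the box face. I'll measure the pane itself against the tool and the window.

```bash
cat > pane.py <<'E'
from h import *
import sys
f=sys.argv[1];n=np.array([.568,.823,0]);ys=np.array([.823,-.568,0]);wc=np.array([.4515,-.4535,.2185])
s=dict(np.load(f+'.npz'));W=world(s);tp=env.get_obs()['tool_pos'];m=(s['range_z']>0)
R=W-tp;m&=(abs(R@n)<.025)&(abs(R@ys)<.075)&(R[...,2]<.03)&(R[...,2]>-.13)
c=s['color'].astype(int);g=m&(c.max(-1)>60)   # drop black fingers
P=W[g];gr=m&(c[...,1]-c[...,0]>30);G=W[gr]
c0=G.mean(0);nn=np.linalg.svd(G-c0)[2][2];nn*=np.sign(nn[1]);print('glass',len(G),'normal',nn.round(3),'yaw',np.degrees(np.arctan2(nn[1],nn[0])).round(2),'dist front face',((c0-wc)@n).round(4))
a=(P-wc)@ys;z=P[:,2];print('P',len(P),'side',np.percentile(a,[0,1,99,100]).round(4),'z-wc',(np.percentile(z,[0,1,99,100])-wc[2]).round(4),'dist',np.percentile((P-wc)@n,[1,50,99]).round(4),'tool',((tp-wc)@ys).round(4),((tp-wc)@n).round(4))
# bottom edge slope & left/right edge
for lo,hi in((-.05,-.02),(-.02,.01),(.01,.04)):
    k=(a>lo)&(a<hi)
    if k.sum()>5: print('bottom',lo,z[k].min().round(4)-wc[2])
E
python3 pane.py side2; python3 pane.py top2
```

```text
glass 231 normal [ 0.563  0.826 -0.014] yaw 55.73 dist front face 0.1275
P 472 side [-0.0574 -0.0552  0.0454  0.0478] z-wc [-0.0278 -0.0261  0.0736  0.0803] dist [0.1204 0.1275 0.132 ] tool -0.0024 0.1216
bottom -0.05 -0.027700000000000002
bottom -0.02 -0.02779999999999999
bottom 0.01 -0.0257
glass 0 normal [0. 0. 0.] yaw 0.0 dist front face nan
P 233 side [-0.0529 -0.0524 -0.0005  0.0141] z-wc [-0.0269 -0.0257  0.0744  0.0751] dist [0.1171 0.1234 0.127 ] tool -0.0024 0.1216
bottom -0.05 -0.026900000000000007
bottom -0.02 -0.02460000000000001pane.py:8: RuntimeWarning: Mean of empty slice.
  c0=G.mean(0);nn=np.linalg.svd(G-c0)[2][2];nn*=np.sign(nn[1]);print('glass',len(G),'normal',nn.round(3),'yaw',np.degrees(np.arctan2(nn[1],nn[0])).round(2),'dist front face',((c0-wc)@n).round(4))
  ret = um.true_divide(
```

```bash
python3 -m jog '[[0,0.1,0.2,0,0],[0,0.08,0.4,0,0],[0,0,0.6,0,0],[0,0,0.5,0,0],[0,0,0.3,0.1,0],[0,0,0.1,0.3,0],[0,0,0,0.4,0],[0,0,0,0.25,0],[0,0,0,0.1,0],[0,0,0,0,0],[0,0,0,0,0],[0,0,0,0,0]]'
python3 - <<'E'
from h import *
snap('side','side3');t=snap('top','top3')
s=dict(np.load('side3.npz'));
cv2.imwrite('pics/crop4.png',cv2.resize(s['color'][60:210,320:480,::-1],None,fx=3.5,fy=3.5))
E
python3 pane.py side3; python3 pane.py top3 2>&1 | grep -v -i warn
```

```text
time_s: 13.63
tool_pos: [0.498, -0.3891, 0.2493]
tool_rot: [-180.0, -0.0, -34.4]
force: [0.3, -0.6, -1.9]
grip_width: 0.0096
grasp_force: 30.0
glass 241 normal [ 0.567  0.824 -0.009] yaw 55.49 dist front face 0.0846
P 481 side [-0.0525 -0.0506  0.0497  0.0546] z-wc [-0.0503 -0.0492  0.0505  0.0602] dist [0.0767 0.0848 0.0893] tool 0.0018 0.0792
bottom -0.05 -0.049699999999999994
bottom -0.02 -0.05030000000000001
bottom 0.01 -0.04930000000000001
  c0=G.mean(0);nn=np.linalg.svd(G-c0)[2][2];nn*=np.sign(nn[1]);print('glass',len(G),'normal',nn.round(3),'yaw',np.degrees(np.arctan2(nn[1],nn[0])).round(2),'dist front face',((c0-wc)@n).round(4))
  ret = um.true_divide(
glass 0 normal [0. 0. 0.] yaw 0.0 dist front face nan
P 229 side [-0.0482 -0.0481  0.0179  0.0208] z-wc [-0.0508 -0.0492  0.052   0.0545] dist [0.0745 0.0808 0.0845] tool 0.0018 0.0792
bottom -0.05 -0.0484
bottom -0.02 -0.049199999999999994
bottom 0.01 -0.05080000000000001
```

View pics/crop4.png

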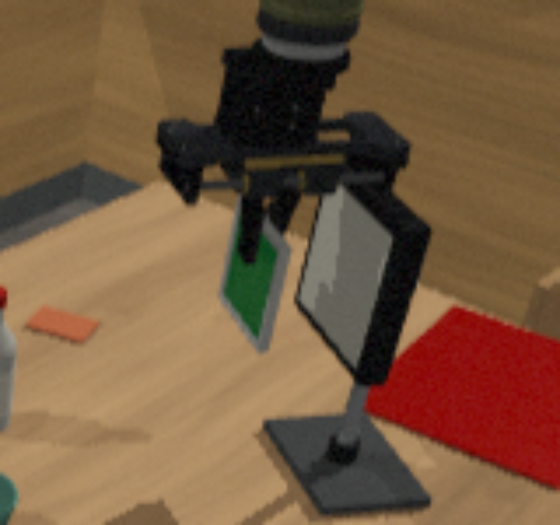

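The pane is held parallel to the window: centred within about 1 mm, 80 mm out, with no contact force. I'll let it settle and hand in.

```bash
python3 -m jog '[[0,0,0,0,0],[0,0,0,0,0],[0,0,0,0,0],[0,0,0,0,0],[0,0,0,0,0],[0,0,0,0,0]]'; python3 -c "
from cell import env
print(abs(env.get_obs()['joint_velocities']).max()); print(env.sign_off())"
```

```text
time_s: 14.23
tool_pos: [0.4976, -0.3895, 0.249]
tool_rot: [180.0, -0.0, -34.5]
force: [0.5, 0.5, -1.6]
grip_width: 0.0095
grasp_force: 30.0
0.05569044927335164
the job is handed in; nothing more can be done
None
```

Handed in after 14.2 s of robot time: the pattern on the mat was the 100 mm one, so the arm is holding pane_c still and upright, square to the light box, centred on the window to about 2 mm and 8 cm out from it.

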